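# Open the sample cupboard held on its sprung safety hook

### The arm

A 7-joint arm with a two-finger parallel gripper is mounted at the origin on the work surface. World frame = base frame: x ahead of the robot, y to its left, z up, the work surface at z = 0. Lengths are in m, angles in rad, forces in N, time in s.
With the tool pointing down it reaches from about 0.4 to 0.85 m from the base axis. Payload 10.4 kg.
Tool frame: the origin (TCP) lies between the finger pads; the fingertips stand 11 mm ahead of it and the grasp point (between the pads) lies 8 mm behind it (r.tcp_to_tips is the distance from the TCP to the fingertips, in m); z points along the fingers, y is the line along which they close (so a half turn about z gives the same grasp; the last joint's range is limited). The gripper opens to 87 mm and grips with 3 to 60 N. Pads are 19 mm wide; open, the fingers measure 117 mm over their backs; the gripper's body (75 mm by 190 mm) begins 51 mm behind the grasp point.
Start: joints at [1.263, 0.332, -0.065, 1.46, 0.022, 1.35, -0.088], TCP at [0.176, -0.6, 0.234] pointing down, gripper open.
Joint ranges: [-2.6, 2.6], [-0.5, 2.12], [-1.47, 1.34], [0.16, 2.42], [-1.27, 4.41], [0.06, 2.06], [-2.6, 2.6]. Speed limits (rad/s): [2.22, 2.22, 2.79, 2.79, 3.14, 3.14, 3.14].

### API

Orientations are given as a unit quaternion [x, y, z, w].
In Python, from bench import r gives the robot as it stands. The module is installed in compiled form; this text tells all that it offers.
- The arm moves only by the shell command python3 -m crank 'ROWS' [FORCE]. ROWS is JSON, a list of rows, each an object of numbers: "claw": the closure, from -1 (fully open) to 1 (shut); "dx", "dy", "dz": the shift along the tool's x, y, z each as a share of 3 cm, from -1 to 1; "ax", "ay", "az": the turn, a rotation vector about the tool's x, y, z each as a share of 6 degrees, from -1 to 1. A call has 1 to 8 rows; each row shifts and turns the commanded pose from where the row before left it, along the tool's axes as they then stand; what a row does not reach is not made up. A row lasts 1/12 s, in which the tool goes at most 41.7 mm and 7.16 degrees, less where a joint would pass 70% of its speed; a pose out of reach is approached as far as the arm can. A call with a number of a shift or a turn outside -1 to 1 is refused whole. A call with a gripper value outside its range is refused whole. The fingers move at their own pace and stop on an object; FORCE is the grip in N (left out, the last holds). Time passes only in rows, so rows that do not move let the fingers close. It gives the time, the measured TCP pose, the force, the opening and the grip force at its end, in the units of the state.
- r.read_state(): the state, without advancing time (a new reading comes with each control period).
- r.camera(name): name is "scene" or "top" or "wrist"; returns a dict with "color" (420x560x3 uint8, red, green, blue), "mtx" (3x3 intrinsics, pixels), "R" (3x3) and "t" (3): a world point X has camera coordinates R X + t; the wrist camera has in their place "hand_eye" (4x4, takes a point from camera to tool coordinates, whose origin is the TCP and whose axes are the flange's). Camera axes: x right, y down, z forward; pixel columns grow to the right and rows downward; lengths in m; the calibration is good to about 2 mm. A picture is of the moment at which its call begins: read the wrist's pose just before it. There is no depth.
- r.close_job(): hands the job in; it is judged then, once.
The state is a dict: "time": time; "joint_positions": joint angles; "joint_vel": joint speeds; "joint_torque": joint torques, N m; "ee_pos": TCP position; "eef_rot": TCP orientation; "ft_force": force on the tool from outside, world axes, zero at the start; "torque": the same for the moment, N m; "width": finger opening in m; "grip_force": force on a finger pad.
Only numpy, scipy, OpenCV 4.12 (cv2) and the standard library are available. Lean on these libraries where they do the work, as an engineer would, in place of code of your own. Each camera call takes 0.05 s, during which the arm holds its last target. There are 200 camera calls.

### The job

The door of the little sample cupboard on the tasting table stands ajar, held on its sprung safety hook. Reach down through the narrow gap between door and cupboard, press the hook down and keep it down gently while you draw the door out past the catch, then let go of the hook and swing the door wide open, more than 60 degrees, without wrenching or flinging it. Leave the other things on the table where they are and finish clear of everything.

Things in the scene. Friction and masses are not known exactly. Their poses are not given: they have to be found in the camera images.
- cupboard: Dark wooden cupboard, 160 deep (x), 250 wide (y), 200 mm high, on four screwed levelling feet that raise it 5 to 35 mm off the table (how far is not known: see or feel it), rigid. Origin: on the table, midway between the feet. Its open front is the plane x = -80 mm of its frame, facing the robot, yaw up to 0.25 rad. The feet do not give, and no pose tells their height.
- door (a joint): Door angle, rad: 0 shut, grows as the free edge swings out to the robot (clockwise from above), stop 1.65. Wooden panel 240 wide, 18 thick, 190 mm high, top level with the cupboard's top. Starts ajar at 0.165 to 0.19; the hook stops it at about 0.19 unless pressed; its barb is clear of the rail beyond 0.40. The hinge rubs (0.12 N m): the door stays where left, no spring. Small knob outside.
- jar: Small amber jar with a steel lid, 52 mm wide, 60 mm high, on the table left of the cupboard. Origin: centre of its underside. To be left alone.
- sample_bottle: Amber sample bottle with a black cap, 44 mm wide, 120 mm high, standing on the table beside the cupboard's door. Origin: centre of its underside. To be left alone.
- dish: White tasting bowl, 90 mm wide, 30 mm high, at the right front of the table. Origin: centre of its underside. To be left alone.
- bung: Light wooden cask bung, 42 mm wide, 35 mm high, standing at the left. Origin: centre of its underside. To be left alone.
- slate: Dark square slate cask cover, 100 x 100 x 14 mm, lying at the left. Origin: centre of its underside. To be left alone.
- spoon: Tasting spoon lying at the right of the table. To be left alone.
- mallet: Hammer lying at the left front of the table. To be left alone.
- hinge_foot (a point): Point on the table under the vertical hinge line, which lies in the plane of the door's inner face at the cupboard's front left corner (x = -80, y = +125 mm of its frame). Along the top of the front runs a wooden rail 14 mm thick (x -80 to -66 mm), from the cupboard's top down to 20 mm below it; the hook's barb catches behind this rail.
- hook_foot (a point): Point on the table under the cupboard's front, 185 mm from the hinge. The steel hook is on the door's inner face, also 185 mm from the hinge: a flat arm 24 wide and 60 mm long, square to the door, pointing into the cupboard, its top 28 mm below the cupboard's top; a barb 8 mm thick at its end rises 20.5 mm. It is pressed in the gap between door and rail, 30 to 36 mm there.
- hook_guide (a point): Point on the table under the middle of the cupboard's front. The hook slides straight down against a spring (3 N to start, 8 N fully down) to a hard stop at 16 mm; its barb passes under the rail only when pressed more than 12.5 mm. Let go, it springs up. Pressed on beyond the stop, or pulled while still caught, it is soon overloaded: keep the push well under 20 N.

How it is judged:
On the way, in this order (a step that is already met when the one before it is completed fails the run):
1. the fingers press in the gap while the door is still held ajar (contact force between the fingers and cupboard above 6 N and value of joint door below 0.3 rad), for 0.2 s.
2. the door is drawn out past the catch (value of joint door above 0.42 rad), for 0.1 s.
At the end, for the whole second after the job is handed in: The door is open more than 1.05 rad (60 degrees) and at rest (value of joint door above 1.05 rad and velocity of joint door between -0.05 and 0.05 rad/s); the robot touches nothing.
It fails at once if the robot pushes on the cupboard, its door or its hook with more than 22 N (contact force between any of the fingers, the arm and cupboard above 22 N).
It fails at once if the door is flung (faster than 2 rad/s) (velocity of joint door above 2 rad/s).
It fails at once if the jar, bottle, bowl, bung, slate, spoon or hammer is moved more than 20 mm (distance of any of jar, sample_bottle, dish, bung, slate, spoon, mallet from where it was at the start of the episode above 0.02 m).
It also fails if it takes over 61 s, if anything falls off the work surface, if the arm or the gripper's body presses on something with over 40 N, if the wrist force passes 120 N, or if a joint passes its speed limit or range.

## Working session

There is one attempt and no reset: what is moved stays moved. The work goes in short steps, Python scripts to look and compute and a shell command to move; the robot and the scene stay as the last step left them, time stands still between calls to the robot, and variables do not carry over. Pictures are saved under pics/ and viewed, at most 10 in all, crops included, and the job is handed in when it is done.

```bash
mkdir -p pics
python3 - <<'E'
from bench import r
import cv2,numpy as np
s=r.read_state();print({k:np.round(v,3).tolist() for k,v in s.items()}, r.tcp_to_tips)
for n in("scene","top"):
    c=r.camera(n);cv2.imwrite(f"pics/{n}0.png",c["color"][:,:,::-1]);print(n,c["mtx"].tolist(),np.round(c["R"],4).tolist(),np.round(c["t"],4).tolist())
E
```

```text
{'time': 0.0, 'joint_positions': [1.263, 0.333, -0.065, 1.461, 0.022, 1.35, -0.089], 'joint_vel': [-0.0, 0.0, -0.001, 0.002, 0.001, -0.001, 0.001], 'joint_torque': [-0.0, -62.326, 0.024, -38.99, -0.061, 0.04, 0.0], 'ee_pos': [0.175, -0.599, 0.233], 'eef_rot': [0.99, 0.142, -0.0, -0.001], 'ft_force': [-0.528, 0.901, 0.638], 'torque': [-0.027, 0.006, -0.023], 'grip_force': 0.0, 'width': 0.087} 0.011
scene [[510.5695242808324, 0.0, 274.9505134888261], [0.0, 510.5695242808324, 207.12484011395793], [0.0, 0.0, 1.0]] [[-0.9656, -0.2599, 0.0016], [-0.2484, 0.9209, -0.3006], [0.0767, -0.2906, -0.9538]] [0.549, 0.1402, 1.3652]
top [[410.26730690907624, 0.0, 278.7833334840233], [0.0, 410.26730690907624, 215.89232738790338], [0.0, 0.0, 1.0]] [[-0.0238, -0.9997, -0.0025], [-0.989, 0.0239, -0.1458], [0.1458, -0.001, -0.9893]] [0.017, 0.5891, 1.3051]
```

View pics/scene0.png

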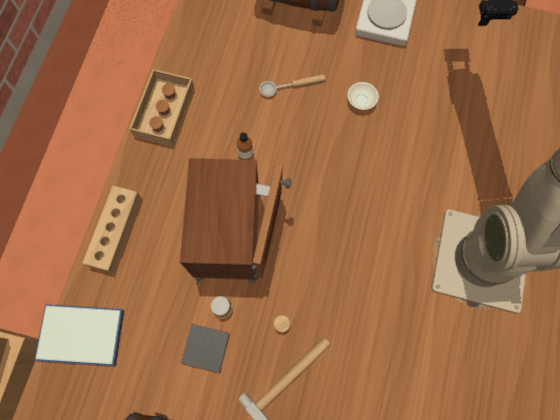

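View pics/top0.png

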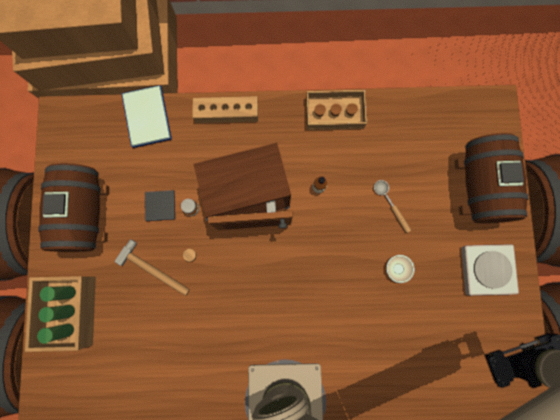

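The scene view shows the cupboard top at about (185-258, 160-275), with the door ajar on its right, knob at (287,183) and hook at (262,189). The bottle is at (244,145). In the top view the cupboard is at (195-290, 145-228), with hook at (270,206) and knob at (283,224). I'll enlarge both.

Run:
```python
import cv2,numpy as np
a=cv2.imread("pics/scene0.png")[150:290,175:305];b=cv2.imread("pics/top0.png")[140:245,185:335]
a=cv2.resize(a,None,fx=4.2,fy=4.2,interpolation=2)
b=cv2.resize(b,None,fx=5,fy=5,interpolation=2)
cv2.imwrite("pics/a.png",np.clip(a*1.6,0,255));cv2.imwrite("pics/b.png",np.clip(b*1.6,0,255))
```

```text
[ WARN:0@0.077] global loadsave.cpp:1063 imwrite_ Unsupported depth image for selected encoder is fallbacked to CV_8U.
```

View pics/a.png

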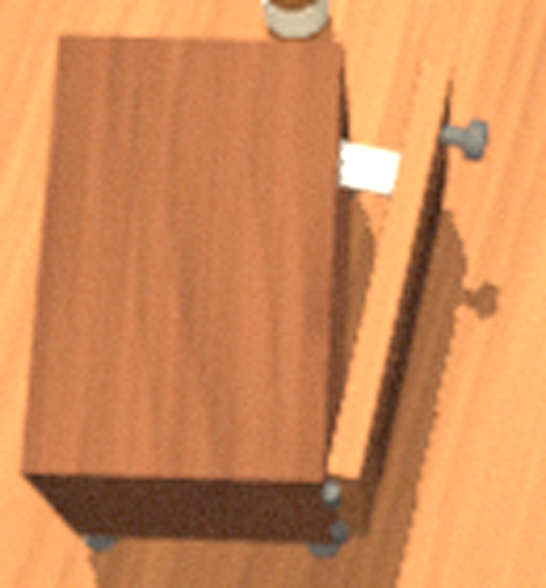

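View pics/b.png

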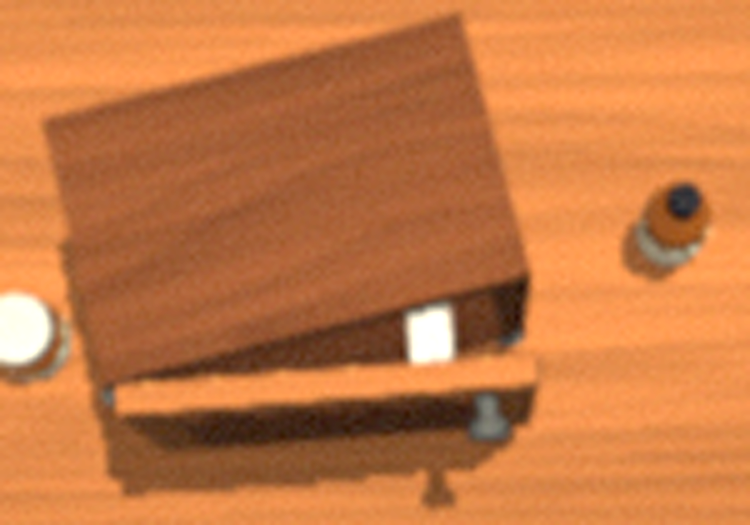

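The crops show the top's corners in both views. The white hook arm is in the gap: scene crop (342-400, 143-192), top crop (406-457, 305-364). Next I'll triangulate these.

```bash
cat > h.py <<'E'
import numpy as np,cv2,sys
from bench import r
def cam(n):
    c=r.camera(n);return c["mtx"],c["R"],c["t"]
def ray(c,u,v):
    K,R,t=c;d=R.T@np.linalg.inv(K)@[u,v,1];return -R.T@t,d/np.linalg.norm(d)
def plane(c,uv,z):
    o,d=ray(c,*uv);return o+d*(z-o[2])/d[2]
def tri(c1,p1,c2,p2):
    o1,d1=ray(c1,*p1);o2,d2=ray(c2,*p2)
    s=np.linalg.lstsq(np.c_[d1,-d2],o2-o1,rcond=None)[0]
    a=o1+s[0]*d1;b=o2+s[1]*d2;return (a+b)/2,np.linalg.norm(a-b)
E
python3 - <<'E'
from h import *
S=cam("scene");T=cam("top")
A=lambda u,v:(175+u/4.2-.4,150+v/4.2-.4)
B=lambda u,v:(185+u/5-.4,140+v/5-.4)
np.set_printoptions(precision=4,suppress=True)
pts={"FR":((342,43),(528,275)),"BR":((60,36),(461,14)),"FL":((325,482),(102,388)),"BL":((24,472),(43,122)),
"doorFreeOuter":((449,70),(537,384)),"doorFreeInner":((420,62),(533,355)),"doorHingeOuter":((357,480),(117,414))}
P={}
for k,(a,b) in pts.items():
    P[k],e=tri(S,A(*a),T,B(*b));print(k,P[k],round(e*1000,1))
z=np.mean([P[k][2] for k in("FR","BR","FL","BL")]);print("ztop",z)
Q={k:(plane(S,A(*a),z)+plane(T,B(*b),z))/2 for k,(a,b) in pts.items()}
for k in Q:print(k,Q[k])
print("w",np.linalg.norm(Q["FR"]-Q["FL"]),np.linalg.norm(Q["BR"]-Q["BL"]),"d",np.linalg.norm(Q["FR"]-Q["BR"]),np.linalg.norm(Q["FL"]-Q["BL"]))
e=Q["FL"]-Q["FR"]+Q["BL"]-Q["BR"];print("yaw",np.arctan2(-e[0],e[1]))
f=Q["doorHingeOuter"]-Q["doorFreeOuter"];print("dooryaw",np.arctan2(-f[0],f[1]),np.linalg.norm(f))
hz=z-.028
print("hook",[plane(S,A(*p),hz)[:2] for p in((400,153),(392,192))],[plane(T,B(*p),hz)[:2] for p in((406,308),(453,305))])
c=[Q[k] for k in("FR","BR","FL","BL")];m=np.mean(c,0);print("centre",m)
E
```

```text
FR [ 0.6232 -0.031   0.2273] 0.7
BR [0.78   0.0037 0.221 ] 0.9
FL [0.564  0.2119 0.2277] 1.1
BL [0.7204 0.2474 0.2235] 0.5
doorFreeOuter [ 0.5617 -0.0347  0.2177] 0.9
doorFreeInner [ 0.5779 -0.0328  0.2236] 1.5
doorHingeOuter [0.5493 0.2049 0.2196] 0.3
ztop 0.22490173450057513
FR [ 0.6236 -0.0316  0.2249]
BR [0.7789 0.0044 0.2249]
FL [0.5643 0.2119 0.2249]
BL [0.7201 0.2473 0.2249]
doorFreeOuter [ 0.5608 -0.0332  0.2249]
doorFreeInner [ 0.5777 -0.0325  0.2249]
doorHingeOuter [0.5487 0.2049 0.2249]
w 0.2506083893539087 0.24987625227680096 d 0.1593936520674127 0.15975478398325732
yaw 0.2380881438192245
dooryaw 0.050733028336383844 0.2384417679283007
hook [array([0.5779, 0.0132]), array([0.5761, 0.037 ])] [array([0.611 , 0.0399]), array([0.6121, 0.0124])]
centre [0.6717 0.108  0.2249]
```

```bash
python3 -m crank '[{"claw":1,"dz":-1,"az":0.45},{"claw":1,"dz":-1,"az":0.45},{"claw":1,"az":0.44,"dx":0.5,"dy":-0.5},{"claw":1,"dx":0.8,"dy":-0.9},{"claw":1,"dx":0.8,"dy":-0.9},{"claw":1,"dx":0.8,"dy":-0.9},{"claw":1,"dx":0.8,"dy":-0.9},{"claw":1,"dx":0.8,"dy":-0.9}]' 10
python3 -m crank '[{"claw":1,"dx":0.8,"dy":-0.9},{"claw":1,"dx":0.8,"dy":-0.9},{"claw":1,"dx":0.8,"dy":-0.9},{"claw":1,"dx":0.8,"dy":-0.9},{"claw":1,"dx":0.8,"dy":-0.9},{"claw":1,"dx":0.8,"dy":-0.9},{"claw":1,"dx":0.8,"dy":-0.9},{"claw":1}]'
```

```text
invalid input at $[0]: expected keys claw, dx, dy, dz, ax, ay, az
invalid input at $[0]: expected keys claw, dx, dy, dz, ax, ay, az
```

```bash
python3 -m crank '[{"claw":1,"dx":0,"dy":0,"dz":-1,"ax":0,"ay":0,"az":0.45},{"claw":1,"dx":0,"dy":0,"dz":-1,"ax":0,"ay":0,"az":0.45},{"claw":1,"dx":0.5,"dy":-0.5,"dz":0,"ax":0,"ay":0,"az":0.44},{"claw":1,"dx":0.8,"dy":-0.9,"dz":0,"ax":0,"ay":0,"az":0},{"claw":1,"dx":0.8,"dy":-0.9,"dz":0,"ax":0,"ay":0,"az":0},{"claw":1,"dx":0.8,"dy":-0.9,"dz":0,"ax":0,"ay":0,"az":0},{"claw":1,"dx":0.8,"dy":-0.9,"dz":0,"ax":0,"ay":0,"az":0},{"claw":1,"dx":0.8,"dy":-0.9,"dz":0,"ax":0,"ay":0,"az":0}]' 10
python3 -m crank '[{"claw":1,"dx":0.8,"dy":-0.9,"dz":0,"ax":0,"ay":0,"az":0},{"claw":1,"dx":0.8,"dy":-0.9,"dz":0,"ax":0,"ay":0,"az":0},{"claw":1,"dx":0.8,"dy":-0.9,"dz":0,"ax":0,"ay":0,"az":0},{"claw":1,"dx":0.8,"dy":-0.9,"dz":0,"ax":0,"ay":0,"az":0},{"claw":1,"dx":0.8,"dy":-0.9,"dz":0,"ax":0,"ay":0,"az":0},{"claw":1,"dx":0.8,"dy":-0.9,"dz":0,"ax":0,"ay":0,"az":0},{"claw":1,"dx":0.8,"dy":-0.9,"dz":0,"ax":0,"ay":0,"az":0},{"claw":1,"dx":0,"dy":0,"dz":0,"ax":0,"ay":0,"az":0}]'
```

```text
time: 0.87
ee_pos: [0.2874, -0.4297, 0.2935]
eef_rot: [0.997, 0.072, -0.0, 0.0]
ft_force: [0.3, -0.1, -0.7]
width: 0.0415
grip_force: 0.0
time: 1.53
ee_pos: [0.4294, -0.2133, 0.2938]
eef_rot: [0.997, 0.077, 0.001, -0.001]
ft_force: [-0.1, 0.3, -0.1]
width: 0.0006
grip_force: 0.0
```

```bash
python3 -m crank '[{"claw":1,"dx":0.8,"dy":-0.88,"dz":0,"ax":0,"ay":0,"az":0},{"claw":1,"dx":0.8,"dy":-0.88,"dz":0,"ax":0,"ay":0,"az":0},{"claw":1,"dx":0.8,"dy":-0.88,"dz":0,"ax":0,"ay":0,"az":0},{"claw":1,"dx":0.8,"dy":-0.88,"dz":0,"ax":0,"ay":0,"az":0},{"claw":1,"dx":0.8,"dy":-0.88,"dz":0,"ax":0,"ay":0,"az":0},{"claw":1,"dx":0.8,"dy":-0.88,"dz":0,"ax":0,"ay":0,"az":0},{"claw":1,"dx":0.8,"dy":-0.88,"dz":0,"ax":0,"ay":0,"az":0},{"claw":1,"dx":0.8,"dy":-0.88,"dz":0,"ax":0,"ay":0,"az":0}]'
python3 -m crank '[{"claw":1,"dx":0,"dy":0,"dz":0,"ax":0,"ay":0,"az":0},{"claw":1,"dx":0,"dy":0,"dz":0,"ax":0,"ay":0,"az":0}]'
python3 - <<'E'
from h import *
s=r.read_state();print(s["ee_pos"],s["eef_rot"],s["width"])
c=r.camera("wrist");cv2.imwrite("pics/w1.png",np.ascontiguousarray(c["color"][:,:,::-1]));print(c["mtx"],c["hand_eye"])
E
```

```text
time: 2.2
ee_pos: [0.5862, 0.0176, 0.2934]
eef_rot: [0.997, 0.072, -0.0, 0.0]
ft_force: [0.5, -0.3, 0.8]
width: 0.0007
grip_force: 0.0
time: 2.37
ee_pos: [0.5857, 0.0186, 0.2928]
eef_rot: [0.997, 0.074, -0.001, -0.001]
ft_force: [-0.8, -1.0, 0.2]
width: 0.0005
grip_force: 0.0
[0.5857053  0.01860221 0.29283597] [ 9.97246291e-01  7.41560893e-02 -5.25038679e-04 -6.58803463e-04] 0.0005438889800591005
[[320.02675671   0.         283.27295631]
 [  0.         320.02675671 211.44738106]
 [  0.           0.           1.        ]] [[ 2.31920213e-04 -9.63889714e-01 -2.66301644e-01  7.14023093e-02]
 [ 9.99999801e-01  3.79939309e-04 -5.04313163e-04  5.00533480e-04]
 [ 5.87280733e-04 -2.66301474e-01  9.63889610e-01 -1.51873892e-01]
 [ 0.00000000e+00  0.00000000e+00  0.00000000e+00  1.00000000e+00]]
```

View pics/w1.png

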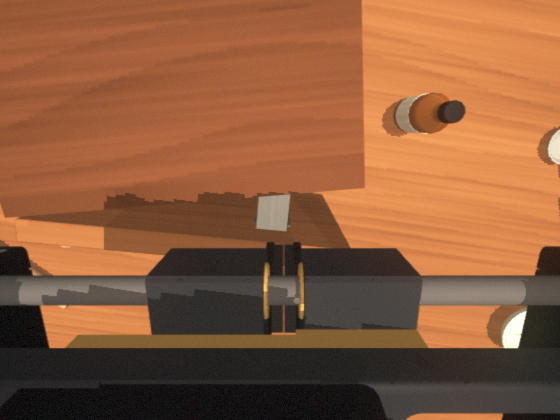

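The wrist view shows the hook at (256-291, 195-231), just ahead of the closed fingers at (285,245). The cupboard's front right top corner is at (364,187). I'll check these against the triangulation.

```bash
cat >> h.py <<'E'
from scipy.spatial.transform import Rotation as Ro
def wray(c,s,uv):
    H=c["hand_eye"];M=np.eye(4);M[:3,:3]=Ro.from_quat(s["eef_rot"]).as_matrix();M[:3,3]=s["ee_pos"];G=M@H
    d=G[:3,:3]@np.linalg.inv(c["mtx"])@[uv[0],uv[1],1];return G[:3,3],d
def wpl(c,s,uv,z):
    o,d=wray(c,s,uv);return o+d*(z-o[2])/d[2]
E
python3 - <<'E'
from h import *
s=r.read_state();c=r.camera("wrist");np.set_printoptions(precision=4,suppress=True)
print("FR",wpl(c,s,(364,187),.225),"edge L",wpl(c,s,(8,216),.225))
for p in((258,195),(291,195),(289,231),(256,229)):print("hook",wpl(c,s,p,.197))
E
```

```text
FR [ 0.6217 -0.0354  0.225 ] edge L [0.5639 0.2123 0.225 ]
hook [0.5987 0.0384 0.197 ]
hook [0.6025 0.0126 0.197 ]
hook [0.5725 0.0096 0.197 ]
hook [0.5703 0.0365 0.197 ]
```

```bash
python3 -m crank '[{"claw":1,"dx":0.19,"dy":-0.22,"dz":0.3,"ax":0,"ay":0,"az":0},{"claw":1,"dx":0,"dy":0,"dz":0.5,"ax":0,"ay":0,"az":0},{"claw":1,"dx":0,"dy":0,"dz":0.5,"ax":0,"ay":0,"az":0},{"claw":1,"dx":0,"dy":0,"dz":0.3,"ax":0,"ay":0,"az":0},{"claw":1,"dx":0,"dy":0,"dz":0,"ax":0,"ay":0,"az":0},{"claw":1,"dx":0,"dy":0,"dz":0,"ax":0,"ay":0,"az":0}]'
```

```text
time: 2.97
ee_pos: [0.59, 0.0232, 0.2454]
eef_rot: [0.997, 0.072, -0.0, 0.0]
ft_force: [0.1, -0.5, 0.3]
width: 0.0003
grip_force: 0.0
```

Lateral position is good. I'll descend into the gap gently, watching the force.

```bash
python3 -m crank '[{"claw":1,"dx":0,"dy":-0.08,"dz":0.2,"ax":0,"ay":0,"az":0},{"claw":1,"dx":0,"dy":0,"dz":0.2,"ax":0,"ay":0,"az":0},{"claw":1,"dx":0,"dy":0,"dz":0.2,"ax":0,"ay":0,"az":0},{"claw":1,"dx":0,"dy":0,"dz":0.2,"ax":0,"ay":0,"az":0},{"claw":1,"dx":0,"dy":0,"dz":0,"ax":0,"ay":0,"az":0}]'
python3 -m crank '[{"claw":1,"dx":0,"dy":0,"dz":0.1,"ax":0,"ay":0,"az":0},{"claw":1,"dx":0,"dy":0,"dz":0.1,"ax":0,"ay":0,"az":0},{"claw":1,"dx":0,"dy":0,"dz":0.1,"ax":0,"ay":0,"az":0},{"claw":1,"dx":0,"dy":0,"dz":0,"ax":0,"ay":0,"az":0}]'
```

```text
time: 3.38
ee_pos: [0.5892, 0.026, 0.22]
eef_rot: [0.997, 0.072, -0.001, 0.0]
ft_force: [0.1, -0.6, 0.1]
width: 0.0007
grip_force: 0.0
time: 3.72
ee_pos: [0.5899, 0.0262, 0.2124]
eef_rot: [0.997, 0.072, 0.0, 0.0]
ft_force: [0.2, 1.0, 2.7]
width: 0.0005
grip_force: 1.6
```

```bash
for i in 1 2; do python3 -m crank '[{"claw":1,"dx":0,"dy":0,"dz":0.07,"ax":0,"ay":0,"az":0},{"claw":1,"dx":0,"dy":0,"dz":0,"ax":0,"ay":0,"az":0},{"claw":1,"dx":0,"dy":0,"dz":0,"ax":0,"ay":0,"az":0}]' | grep -E "pos|force"; done
```

```text
ee_pos: [0.5901, 0.0262, 0.2108]
ft_force: [0.4, -0.2, 3.9]
grip_force: 1.9
ee_pos: [0.59, 0.0262, 0.2085]
ft_force: [0.5, -0.2, 4.1]
grip_force: 2.3
```

```bash
for i in 1 2 3 4; do python3 -m crank '[{"claw":1,"dx":0,"dy":0,"dz":0.08,"ax":0,"ay":0,"az":0},{"claw":1,"dx":0,"dy":0,"dz":0,"ax":0,"ay":0,"az":0}]' | grep -E "pos|force"; done
```

```text
ee_pos: [0.5899, 0.0262, 0.2059]
ft_force: [0.3, -0.9, 4.6]
grip_force: 2.7
ee_pos: [0.5899, 0.0262, 0.2036]
ft_force: [-0.3, 0.1, 5.9]
grip_force: 3.1
ee_pos: [0.59, 0.0262, 0.2013]
ft_force: [-0.6, 0.2, 6.2]
grip_force: 3.5
ee_pos: [0.5901, 0.0262, 0.1991]
ft_force: [-0.8, -0.0, 7.5]
grip_force: 3.9
```

```bash
for i in 1 2 3; do python3 -m crank '[{"claw":1,"dx":0,"dy":0,"dz":0.03,"ax":0,"ay":0,"az":0},{"claw":1,"dx":0,"dy":0,"dz":0,"ax":0,"ay":0,"az":0}]' | grep -E "pos|force"; done
```

```text
ee_pos: [0.5901, 0.0262, 0.1984]
ft_force: [0.6, -0.6, 8.9]
grip_force: 4.0
ee_pos: [0.5905, 0.0263, 0.1981]
ft_force: [0.2, -0.3, 9.2]
grip_force: 4.9
ee_pos: [0.591, 0.0263, 0.198]
ft_force: [0.2, -0.5, 13.8]
grip_force: 7.1
```

Found the hard stop at about 0.198. I'll back off about 1.2 mm from it.

```bash
python3 -m crank '[{"claw":1,"dx":0,"dy":0,"dz":-0.07,"ax":0,"ay":0,"az":0},{"claw":1,"dx":0,"dy":0,"dz":0,"ax":0,"ay":0,"az":0},{"claw":1,"dx":0,"dy":0,"dz":0,"ax":0,"ay":0,"az":0}]' | grep -E "pos|force"
```

```text
ee_pos: [0.5904, 0.0263, 0.1991]
ft_force: [0.1, -0.1, 7.6]
grip_force: 3.9
```

```bash
python3 -m crank '[{"claw":1,"dx":-0.1,"dy":-0.01,"dz":0,"ax":0,"ay":0,"az":0},{"claw":1,"dx":-0.1,"dy":-0.01,"dz":0,"ax":0,"ay":0,"az":0},{"claw":1,"dx":-0.1,"dy":-0.01,"dz":0,"ax":0,"ay":0,"az":0},{"claw":1,"dx":-0.1,"dy":-0.01,"dz":0,"ax":0,"ay":0,"az":0},{"claw":1,"dx":0,"dy":0,"dz":0,"ax":0,"ay":0,"az":0}]' | grep -E "pos|force"
```

```text
ee_pos: [0.5779, 0.0253, 0.1989]
ft_force: [-0.6, -1.9, 8.2]
grip_force: 3.9
```

```bash
python3 -m crank '[{"claw":1,"dx":-0.12,"dy":-0.015,"dz":0,"ax":0,"ay":0,"az":0.2},{"claw":1,"dx":-0.12,"dy":-0.015,"dz":0,"ax":0,"ay":0,"az":0.2},{"claw":1,"dx":-0.12,"dy":-0.015,"dz":0,"ax":0,"ay":0,"az":0.2},{"claw":1,"dx":-0.12,"dy":-0.015,"dz":0,"ax":0,"ay":0,"az":0.2},{"claw":1,"dx":0,"dy":0,"dz":0,"ax":0,"ay":0,"az":0}]' | grep -E "pos|force|rot"
python3 -m crank '[{"claw":1,"dx":-0.12,"dy":-0.015,"dz":0,"ax":0,"ay":0,"az":0.2},{"claw":1,"dx":-0.12,"dy":-0.015,"dz":0,"ax":0,"ay":0,"az":0.2},{"claw":1,"dx":-0.12,"dy":-0.015,"dz":0,"ax":0,"ay":0,"az":0.2},{"claw":1,"dx":-0.12,"dy":-0.015,"dz":0,"ax":0,"ay":0,"az":0.2},{"claw":1,"dx":0,"dy":0,"dz":0,"ax":0,"ay":0,"az":0}]' | grep -E "pos|force|rot"
```

```text
ee_pos: [0.5632, 0.025, 0.1989]
eef_rot: [1.0, 0.029, 0.0, 0.001]
ft_force: [-0.8, -2.0, 9.1]
grip_force: 3.9
ee_pos: [0.5487, 0.026, 0.1988]
eef_rot: [1.0, -0.013, 0.0, 0.001]
ft_force: [-1.4, -3.7, 8.0]
grip_force: 4.0
```

Run:
```python
from h import *
c=r.camera("scene")["color"][150:290,175:345,::-1]
c=np.clip(cv2.resize(c,None,fx=4.2,fy=4.2,interpolation=2)*1.6,0,255).astype(np.uint8);cv2.imwrite("pics/s2.png",c)
```

```text
(no output)
```

View pics/s2.png

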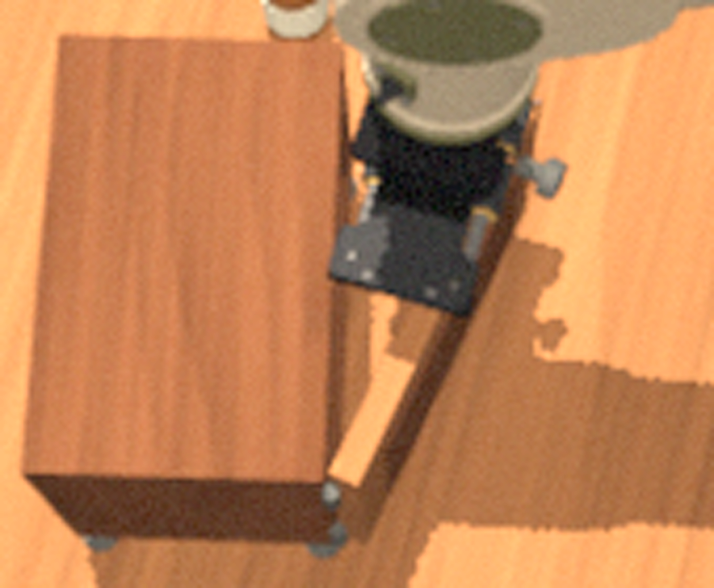

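The scene view shows the door following the fingers, with the knob now at crop (550,175) and an estimated angle of 0.375 rad. I'll continue past 0.5 rad.

```bash
python3 -m crank '[{"claw":1,"dx":-0.14,"dy":-0.016,"dz":0,"ax":0,"ay":0,"az":0.25},{"claw":1,"dx":-0.14,"dy":-0.016,"dz":0,"ax":0,"ay":0,"az":0.25},{"claw":1,"dx":-0.14,"dy":-0.016,"dz":0,"ax":0,"ay":0,"az":0.25},{"claw":1,"dx":-0.14,"dy":-0.016,"dz":0,"ax":0,"ay":0,"az":0.25},{"claw":1,"dx":-0.14,"dy":-0.016,"dz":0,"ax":0,"ay":0,"az":0.25},{"claw":1,"dx":-0.14,"dy":-0.016,"dz":0,"ax":0,"ay":0,"az":0.25},{"claw":1,"dx":-0.14,"dy":-0.016,"dz":0,"ax":0,"ay":0,"az":0.25},{"claw":1,"dx":-0.14,"dy":-0.016,"dz":0,"ax":0,"ay":0,"az":0.25}]' | grep -E "pos|force|rot"
```

```text
ee_pos: [0.516, 0.0332, 0.1986]
eef_rot: [0.993, -0.117, 0.0, 0.001]
ft_force: [-0.1, -5.6, 8.1]
grip_force: 4.0
```

```bash
python3 -m crank '[{"claw":1,"dx":0,"dy":0,"dz":-0.17,"ax":0,"ay":0,"az":0},{"claw":1,"dx":0,"dy":0,"dz":-0.17,"ax":0,"ay":0,"az":0},{"claw":1,"dx":0,"dy":0,"dz":-0.17,"ax":0,"ay":0,"az":0},{"claw":1,"dx":0,"dy":0,"dz":-0.17,"ax":0,"ay":0,"az":0},{"claw":1,"dx":0,"dy":0,"dz":0,"ax":0,"ay":0,"az":0}]' | grep -E "pos|force|rot"
```

```text
ee_pos: [0.5161, 0.0352, 0.2192]
eef_rot: [0.993, -0.116, 0.0, -0.0]
ft_force: [0.1, -0.4, -0.9]
grip_force: 0.0
```

Run:
```python
import numpy as np
from bench import r
s=r.read_state();print(np.round(s["joint_positions"],2))
h=np.array([.5643,.2119]);p=s["ee_pos"][:2];yaw=2*np.arctan2(s["eef_rot"][1],s["eef_rot"][0])
for k in range(1,5):
    th=.553+(1.3-.553)*k/4;a=.238-th;R=.186-.036*k/4;y2=a+.08
    q=h+R*np.array([np.sin(a),-np.cos(a)])+.009*np.array([np.cos(a),np.sin(a)])
    d=q-p;m=(yaw+y2)/2
    print(k,th,q.round(4),"dx,dy",((d@[np.cos(m),np.sin(m)])/.24).round(3),((d@[np.sin(m),-np.cos(m)])/.24).round(3),"az",(-(y2-yaw)/np.radians(6)/8).round(3));p,yaw=q,y2
```

```text
[ 0.42  0.15 -0.63  1.74  0.09  1.28 -2.03]
1 0.73975 [0.4871 0.0524] dx,dy -0.138 -0.029 az 0.226
2 0.9265000000000001 [0.4645 0.0765] dx,dy -0.131 -0.041 az 0.223
3 1.11325 [0.448  0.1031] dx,dy -0.124 -0.04 az 0.223
4 1.3 [0.4377 0.131 ] dx,dy -0.117 -0.04 az 0.223
```

```bash
python3 -m crank '[{"claw":1,"dx":-0.14,"dy":-0.03,"dz":0,"ax":0,"ay":0,"az":0.22},{"claw":1,"dx":-0.14,"dy":-0.03,"dz":0,"ax":0,"ay":0,"az":0.22},{"claw":1,"dx":-0.14,"dy":-0.03,"dz":0,"ax":0,"ay":0,"az":0.22},{"claw":1,"dx":-0.14,"dy":-0.03,"dz":0,"ax":0,"ay":0,"az":0.22}]' | grep -E "pos|force|rot"
python3 -c "
from bench import r
print(r.read_state()['joint_positions'])"
```

```text
ee_pos: [0.5, 0.043, 0.2182]
eef_rot: [0.987, -0.163, -0.0, 0.0]
ft_force: [1.2, -1.3, -0.5]
grip_force: 0.4
[ 0.41862747  0.11716273 -0.63225443  1.77312047  0.07231093  1.27515843
 -2.1293827 ]
```

Run:
```python
import numpy as np
from bench import r
s=r.read_state()
h=np.array([.5643,.2119]);p=s["ee_pos"][:2];yaw=2*np.arctan2(s["eef_rot"][1],s["eef_rot"][0])
y0=yaw
for k in range(1,5):
    th=.63+(1.25-.63)*k/4;a=.238-th;R=.18-.04*k/4;y2=y0-.07*k;f=y2-a
    off=.0095*np.cos(f)+.015*np.sin(f)-.001
    q=h+R*np.array([np.sin(a),-np.cos(a)])+off*np.array([np.cos(a),np.sin(a)])
    d=q-p;m=(yaw+y2)/2
    print(k,th,q.round(4),y2.round(3),"dx,dy",((d@[np.cos(m),np.sin(m)])/.24).round(3),((d@[np.sin(m),-np.cos(m)])/.24).round(3),"az",(-(y2-yaw)/np.radians(6)/8).round(3));p,yaw=q,y2
```

```text
1 0.785 [0.485  0.0612] -0.397 dx,dy -0.085 -0.049 az 0.084
2 0.94 [0.4699 0.0822] -0.467 dx,dy -0.093 -0.053 az 0.084
3 1.095 [0.4593 0.1041] -0.537 dx,dy -0.083 -0.059 az 0.084
4 1.25 [0.4528 0.1261] -0.607 dx,dy -0.072 -0.063 az 0.084
```

```bash
python3 -m crank '[{"claw":1,"dx":-0.09,"dy":-0.05,"dz":0,"ax":0,"ay":0,"az":0.08},{"claw":1,"dx":-0.09,"dy":-0.05,"dz":0,"ax":0,"ay":0,"az":0.08},{"claw":1,"dx":-0.09,"dy":-0.05,"dz":0,"ax":0,"ay":0,"az":0.08},{"claw":1,"dx":-0.09,"dy":-0.05,"dz":0,"ax":0,"ay":0,"az":0.08},{"claw":1,"dx":-0.09,"dy":-0.05,"dz":0,"ax":0,"ay":0,"az":0.08},{"claw":1,"dx":-0.09,"dy":-0.05,"dz":0,"ax":0,"ay":0,"az":0.08},{"claw":1,"dx":-0.09,"dy":-0.05,"dz":0,"ax":0,"ay":0,"az":0.08},{"claw":1,"dx":-0.09,"dy":-0.05,"dz":0,"ax":0,"ay":0,"az":0.08}]' | grep -E "pos|force|rot"
python3 -m crank '[{"claw":1,"dx":-0.09,"dy":-0.05,"dz":0,"ax":0,"ay":0,"az":0.08},{"claw":1,"dx":-0.09,"dy":-0.05,"dz":0,"ax":0,"ay":0,"az":0.08},{"claw":1,"dx":-0.09,"dy":-0.05,"dz":0,"ax":0,"ay":0,"az":0.08},{"claw":1,"dx":-0.09,"dy":-0.05,"dz":0,"ax":0,"ay":0,"az":0.08},{"claw":1,"dx":-0.09,"dy":-0.05,"dz":0,"ax":0,"ay":0,"az":0.08},{"claw":1,"dx":-0.09,"dy":-0.05,"dz":0,"ax":0,"ay":0,"az":0.08},{"claw":1,"dx":-0.09,"dy":-0.05,"dz":0,"ax":0,"ay":0,"az":0.08},{"claw":1,"dx":-0.09,"dy":-0.05,"dz":0,"ax":0,"ay":0,"az":0.08}]' | grep -E "pos|force|rot"
python3 -c "
from bench import r
print(r.read_state()['joint_positions'])"
```

```text
ee_pos: [0.4844, 0.0617, 0.2186]
eef_rot: [0.981, -0.195, 0.0, 0.0]
ft_force: [0.8, -0.2, 0.0]
grip_force: 0.4
ee_pos: [0.4696, 0.0815, 0.2185]
eef_rot: [0.974, -0.228, 0.0, 0.0]
ft_force: [1.1, -1.9, 1.3]
grip_force: 0.5
[ 0.38223766  0.05502276 -0.66271035  1.82993821  0.03558167  1.26845411
 -2.32061352]
```

```bash
python3 -m crank '[{"claw":1,"dx":-0.08,"dy":-0.06,"dz":0,"ax":0,"ay":0,"az":0.04},{"claw":1,"dx":-0.08,"dy":-0.06,"dz":0,"ax":0,"ay":0,"az":0.04},{"claw":1,"dx":-0.08,"dy":-0.06,"dz":0,"ax":0,"ay":0,"az":0.04},{"claw":1,"dx":-0.08,"dy":-0.06,"dz":0,"ax":0,"ay":0,"az":0.04},{"claw":1,"dx":-0.08,"dy":-0.06,"dz":0,"ax":0,"ay":0,"az":0.04},{"claw":1,"dx":-0.08,"dy":-0.06,"dz":0,"ax":0,"ay":0,"az":0.04},{"claw":1,"dx":-0.08,"dy":-0.06,"dz":0,"ax":0,"ay":0,"az":0.04},{"claw":1,"dx":-0.08,"dy":-0.06,"dz":0,"ax":0,"ay":0,"az":0.04}]' | grep -E "pos|force|rot"
python3 -m crank '[{"claw":1,"dx":-0.07,"dy":-0.07,"dz":0,"ax":0,"ay":0,"az":0.03},{"claw":1,"dx":-0.07,"dy":-0.07,"dz":0,"ax":0,"ay":0,"az":0.03},{"claw":1,"dx":-0.07,"dy":-0.07,"dz":0,"ax":0,"ay":0,"az":0.03},{"claw":1,"dx":-0.07,"dy":-0.07,"dz":0,"ax":0,"ay":0,"az":0.03},{"claw":1,"dx":-0.07,"dy":-0.07,"dz":0,"ax":0,"ay":0,"az":0.03},{"claw":1,"dx":-0.07,"dy":-0.07,"dz":0,"ax":0,"ay":0,"az":0.03},{"claw":1,"dx":-0.07,"dy":-0.07,"dz":0,"ax":0,"ay":0,"az":0.03},{"claw":1,"dx":-0.07,"dy":-0.07,"dz":0,"ax":0,"ay":0,"az":0.03}]' | grep -E "pos|force|rot|time"
python3 -c "
from bench import r
print(r.read_state()['joint_positions'])"
```

```text
ee_pos: [0.4591, 0.1031, 0.2185]
eef_rot: [0.97, -0.244, 0.0, 0.0]
ft_force: [0.6, -0.9, 1.3]
grip_force: 0.5
time: 11.02
ee_pos: [0.4525, 0.1259, 0.2185]
eef_rot: [0.967, -0.256, 0.0, 0.0]
ft_force: [-0.4, -1.3, 0.4]
grip_force: 0.5
[ 0.33172202  0.04038509 -0.70668323  1.84364326  0.02756125  1.26739364
 -2.47121207]
```

```bash
python3 -m crank '[{"claw":1,"dx":0.25,"dy":0.15,"dz":0,"ax":0,"ay":0,"az":0},{"claw":1,"dx":0.2,"dy":0.1,"dz":-0.3,"ax":0,"ay":0,"az":0},{"claw":1,"dx":0,"dy":0,"dz":-0.8,"ax":0,"ay":0,"az":0},{"claw":1,"dx":0,"dy":0,"dz":-0.8,"ax":0,"ay":0,"az":0},{"claw":1,"dx":0,"dy":0.5,"dz":-0.6,"ax":0,"ay":0,"az":-0.3},{"claw":1,"dx":0,"dy":0.8,"dz":0,"ax":0,"ay":0,"az":-0.5},{"claw":1,"dx":0,"dy":0.8,"dz":0,"ax":0,"ay":0,"az":-0.5},{"claw":1,"dx":0,"dy":0.8,"dz":0,"ax":0,"ay":0,"az":-0.5}]'
python3 -m crank '[{"claw":1,"dx":0,"dy":0.8,"dz":0,"ax":0,"ay":0,"az":-0.5},{"claw":1,"dx":0,"dy":0.8,"dz":0,"ax":0,"ay":0,"az":-0.5},{"claw":1,"dx":0,"dy":0.8,"dz":0,"ax":0,"ay":0,"az":-0.5},{"claw":1,"dx":0,"dy":0.8,"dz":0,"ax":0,"ay":0,"az":-0.5},{"claw":1,"dx":0,"dy":0.8,"dz":0,"ax":0,"ay":0,"az":-0.5},{"claw":1,"dx":0,"dy":0,"dz":0,"ax":0,"ay":0,"az":0},{"claw":1,"dx":0,"dy":0,"dz":0,"ax":0,"ay":0,"az":0}]'
python3 - <<'E'
from h import *
cv2.imwrite("pics/end.png",np.ascontiguousarray(r.camera("scene")["color"][:,:,::-1]))
E
```

```text
time: 11.68
ee_pos: [0.4229, 0.0328, 0.2947]
eef_rot: [0.987, -0.162, 0.001, -0.0]
ft_force: [0.2, -0.9, -1.1]
width: 0.0003
grip_force: 0.0
time: 12.27
ee_pos: [0.3964, -0.0841, 0.2941]
eef_rot: [0.999, -0.035, 0.0, -0.0]
ft_force: [-0.6, 0.2, 0.6]
width: 0.0004
grip_force: 0.0
```

View pics/end.png

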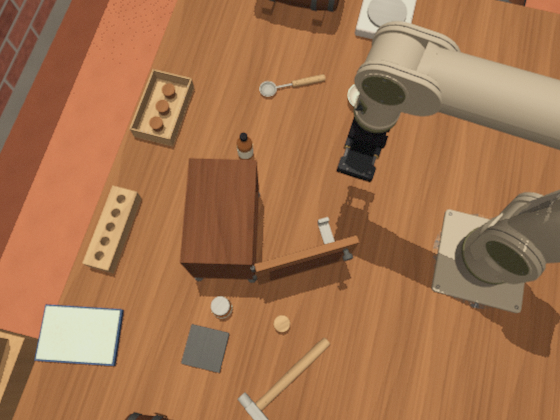

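The door stands wide open, with its top edge running from (255,268) to (357,240). The arm is clear and the other items are unmoved. I'll check the angle and hand in.

Run:
```python
from h import *
S=cam("scene");d=plane(S,(355,237),.228)-plane(S,(257,264),.228)
th=.238-np.arctan2(d[0],-d[1]);print(np.linalg.norm(d),th)
if th>1.15: print(r.close_job())
```

```text
0.2282551900135571 1.272642285349877
the job is handed in; nothing more can be done
None
```

I pressed the hook, drew the door out past the catch, let the hook go, and swung the door open to about 1.27 rad (73°). The final picture shows the arm clear and the other items where they were. The job is handed in, but no verdict was returned.

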